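Tip two kit cartons, find the stamped base, push it to the dispatch rack

TASK

Two identical kit cartons stand upright on the worktop, left and right in front of the dispatch rack; one has a release stamp, a ring with a tick in it, under its base. Without gripping or lifting them, first tip both cartons away from you onto their backs so that their bases show, then gently push the stamped one into the empty lane of the rack until it lies square against the stop. Leave the other carton lying where you tipped it, and do not disturb the carton already in the rack or the things standing about.

Things in the scene. Friction and masses are not known exactly. Their poses are not given: they have to be found in the camera images.
- kit_carton_1: closed cardboard kit carton, 0.12 to 0.22 kg, 56 mm deep (its x), 80 mm wide (its y), 116 mm high (its z), standing upright at the start. Origin at the centre of its base, z up through the carton, x out through its back, away from the robot within 0.2 rad. Pushed near the top of its front it turns about the far lower edge and past 0.45 rad falls on its back; pushed low it slides (friction about 0.6)
- kit_carton_2: kit carton, same size, axes and outside as the other. Lying on its back, a carton is 56 mm high and 116 mm long, its x points straight down, its z level away from the robot, its base faces the robot and its origin is 28 mm above the worktop
- stamp (a point): centre of the dark ink stamp, a ring of 48 mm with a tick in it, in the middle of the base of the one carton that bears it (at that carton's origin); the other's base is bare but for the same glue seam. Hidden until the carton is tipped. The carton already in the rack shows the same stamp
- dispatch_rack: fixed dark steel dispatch rack: upright stop 200 mm wide, 54 mm high; three dividers 30 mm high run 75 mm from it towards the robot, with round noses, and form two open lanes 95 mm wide at 98 mm pitch, no floor plate; the left one is taken. Origin on the worktop in the empty right lane, 116 mm before the stop's face: a carton home on its back has its origin above it; x away from the robot, y left along the stop
- sent_carton: kit carton already in the left lane, lying on its back, 116 mm long (x), 80 mm wide (y), 56 mm high, its stamped base towards the robot; loose; origin on the worktop under the centre of its base
- bench_timer: white bench timer, 68 x 62 x 19 mm, lying in front of the rack at the near edge of the work; loose; origin at the centre of its underside
- bottle_lysis: small brown bottle, 44 mm across, 88 mm high, at the left; loose; origin at the centre of its underside
- petri_dish: petri dish, 56 mm across, 15 mm high, at the left near the front edge; loose; origin at the centre of its underside
- run_book: dark blue notebook, 148 x 111 x 12 mm, flat on the worktop right of the middle; loose; origin at the centre of its underside
- marker_black: marker pen, 132 mm long, 13 mm thick, flat at the right; loose; origin at the centre of its underside
Not all that is in view belongs to the job. Leave any yellow look-alike of the kit_carton_2 alone.

How it is judged:
By the outcome, as a careful person would: the job done as asked, in the order asked, and still so for the second after the job is handed in, with the robot touching nothing.
It also fails if it takes over 72 s, if anything falls off the work surface, if the arm or the gripper's body presses on something with over 40 N, if the wrist force passes 120 N, or if a joint passes its speed limit or range.

ROBOT

A 7-joint arm with a two-finger parallel gripper is mounted at the origin on a cart in front of the work surface, level with it; the furniture and walls round the work are solid. World frame = base frame: x ahead of the robot, y to its left, z up, the work surface at z = 0. Lengths are in m, angles in rad, forces in N, time in s.
With the tool pointing down it reaches from about 0.35 to 0.9 m from the base axis. Payload 7.2 kg.
Tool frame: the origin (TCP) lies midway between the tips of the shut fingers; the grasp point (between the pads) lies 19 mm behind it; z points along the fingers, y is the line along which they close (so a half turn about z gives the same grasp; the last joint's range is limited). The gripper opens to 88 mm and grips with 3 to 60 N. Pads are 20 mm wide; open, the fingers measure 115 mm over their backs; the gripper's body (75 mm by 178 mm) begins 61 mm behind the grasp point.
Start: joints at [-1.412, 0.411, -0.013, 1.596, 0.006, 1.134, -0.082], TCP at [0.141, 0.609, 0.223] pointing down, gripper open.
Joint ranges: [-2.95, 2.95], [-0.29, 1.99], [-1.47, 1.44], [0.14, 2.54], [-1.03, 4.17], [0.13, 1.85], [-2.86, 2.86]. Speed limits (rad/s): [2.39, 2.39, 3.01, 3.01, 3.14, 3.14, 3.14].

INTERFACE

Orientations are given as a 3x3 rotation matrix whose columns are the frame's x, y, z axes.
In Python, from workcell import env gives the robot as it stands.
- The arm moves only by the tool step_arm, never from a script. Its argument "targets" is a list of rows, each a list of 4 numbers: the shift along the world's x, y, z in mm, then the turn about the world's z in rad. A call has 1 to 8 rows; each row is the pose to reach, as a shift and turn from the pose commanded when the call began; what a row does not reach only later rows make up. A row lasts 1/12 s, in which the tool goes at most 41.7 mm and 7.16 degrees, less where a joint would pass 70% of its speed; a pose out of reach is approached as far as the arm can. A call with a gripper value outside its range is refused whole. "grip" is the gripper command: -1 is shut, 1 is fully open, values between are in proportion, set as the call begins (left out, the last holds). The fingers move at their own pace and stop on an object; "squeeze" is the grip in N (left out, the last holds). Time passes only in rows, so rows that repeat a pose let the fingers close. It gives the time, the measured TCP pose, the force, the opening and the grip force at its end, in the units of the state.
- env.get_state(): the state, without advancing time (a new reading comes with each control period).
- env.capture(name): name is "scene" or "top" or "wrist"; returns the picture (400x640x3 uint8, blue, green, red); there is no depth.
- env.get_calibration(name): a dict with "fx", "fy", "cx", "cy" (pixels), "rvec" (rotation vector, rad) and "tvec" (3), from world to camera coordinates, as OpenCV has them. Camera axes: x right, y down, z forward; pixel columns grow to the right and rows downward; lengths in m; the calibration is good to about 2 mm. The wrist camera is an equidistant fisheye: a pixel r from the principal point sees the ray r / f radians off the axis. A picture is of the moment at which its call begins: read the wrist's pose just before it. get_calibration takes no time and is no camera call; for the wrist camera it gives the pose at the moment of the call.
- env.sign_off(): hands the job in; it is judged then, once.
The state is a dict: "time": time; "qpos": joint angles; "dq": joint speeds; "joint_efforts": joint torques, N m; "ee_pos": TCP position; "ee_rot": TCP orientation; "ft_force": force on the tool from outside, world axes, zero at the start; "ft_torque": the same for the moment, N m; "grip_width": finger opening in m; "grip_force": force on a finger pad.
Only numpy, scipy, OpenCV 4.12 (cv2) and the standard library are available. Lean on these libraries where they do the work, as an engineer would, in place of code of your own. Each camera call takes 0.05 s, during which the arm holds its last target. There are 200 camera calls.

## Working session

There is one attempt and no reset: what is moved stays moved. The work goes in short steps, Python scripts to look and compute and a tool call to move; the robot and the scene stay as the last step left them, time stands still between calls to the robot, and variables do not carry over. Pictures are saved under pics/ and viewed, at most 10 in all, crops included, and the job is handed in when it is done.

Besides the shell and the picture viewer there is one more tool, called by a JSON object that holds its "op" and its "data". step_arm: Moves the arm, as the interface text tells. Its arguments: {"type":"object","properties":{"targets":{"type":"array"},"grip":{"type":"number"},"squeeze":{"type":"number"}},"required":["targets"]}

```bash
mkdir -p pics; cat > h.py <<'E'
import numpy as np,cv2
from workcell import env
def cast(name,px,z):
    c=env.get_calibration(name);R=cv2.Rodrigues(np.array(c['rvec'],float))[0];t=np.array(c['tvec'],float).ravel()
    px=np.atleast_2d(np.array(px,float));d=np.c_[(px[:,0]-c['cx'])/c['fx'],(px[:,1]-c['cy'])/c['fy'],np.ones(len(px))]@R
    o=-R.T@t
    return o+d*((z-o[2])/d[:,2])[:,None]
def proj(name,P):
    c=env.get_calibration(name);K=np.array([[c['fx'],0,c['cx']],[0,c['fy'],c['cy']],[0,0,1]])
    return cv2.projectPoints(np.atleast_2d(np.array(P,float)),np.array(c['rvec'],float),np.array(c['tvec'],float),K,None)[0][:,0]
E
python3 - <<'E'
from h import *
for n in("scene","top"):
    cv2.imwrite(f"pics/{n}0.png",env.capture(n))
    c=env.get_calibration(n);R=cv2.Rodrigues(np.array(c['rvec'],float))[0];print(n,c['fx'],-R.T@np.array(c['tvec']).ravel(),R[2])
print(env.get_state())
E
```

```text
scene 501.8644947149947 [-0.1061357   1.29891114  1.21011857] [ 0.34572194 -0.69462144 -0.6308545 ]
top 386.5229110666756 [ 0.30092883 -0.09777254  1.39098598] [ 0.16174862  0.06785772 -0.98449617]
{'time': 0.1, 'qpos': array([-1.41218025,  0.41179537, -0.01270826,  1.59691771,  0.00557801,
        1.13431966, -0.08220922]), 'dq': array([-9.44285446e-05, -7.54364219e-04, -6.00999024e-04, -3.52726572e-03,
       -5.74340830e-04, -5.88474038e-04, -7.48823866e-04]), 'joint_efforts': array([ 3.14341451e-03, -5.89101577e+01,  6.43956978e-01, -2.91716462e+01,
       -5.38017880e-02,  1.44376318e-02,  3.52411450e-05]), 'ee_pos': array([0.14048021, 0.60855446, 0.22192594]), 'ee_rot': array([[-9.74387783e-01,  2.24874169e-01, -2.36717517e-04],
       [ 2.24874279e-01,  9.74386803e-01, -1.38475604e-03],
       [-8.07414381e-05, -1.40252104e-03, -9.99999013e-01]]), 'ft_force': array([-0.33542942,  0.38674755,  0.41918414]), 'ft_torque': array([-0.01737959, -0.02359201,  0.0082808 ]), 'grip_force': 0.0, 'grip_width': 0.08790887874535731}
```

View pics/scene0.png

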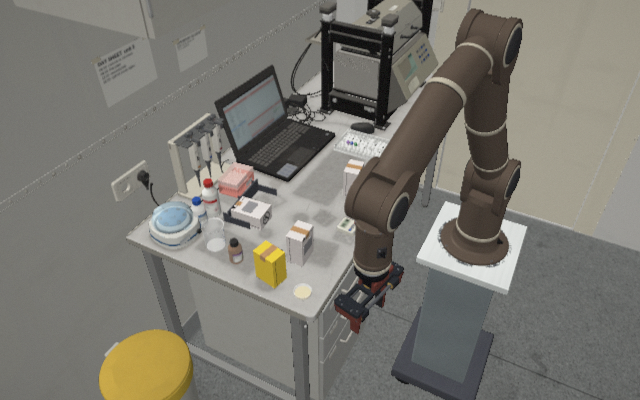

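View pics/top0.png

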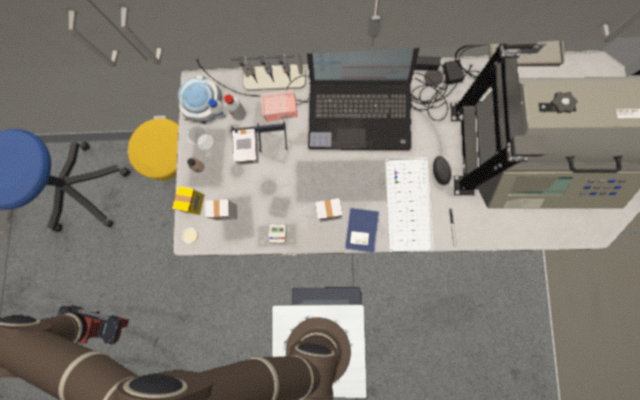

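Seen: white cartons at top-view px (217,208) and (329,209). The yellow look-alike is at (187,200), the sent carton at (245,145), and the empty lane at about (272,140). I'll crop closer.

```bash
python3 - <<'E'
from h import *
a=cv2.imread("pics/top0.png")[112:252,170:370]
cv2.imwrite("pics/c1.png",cv2.resize(a,None,fx=4,fy=4,interpolation=cv2.INTER_CUBIC))
a=cv2.imread("pics/scene0.png")[150:300,190:390]
cv2.imwrite("pics/c2.png",cv2.resize(a,None,fx=4,fy=4,interpolation=cv2.INTER_CUBIC))
E
```

```text
(no output)
```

View pics/c1.png

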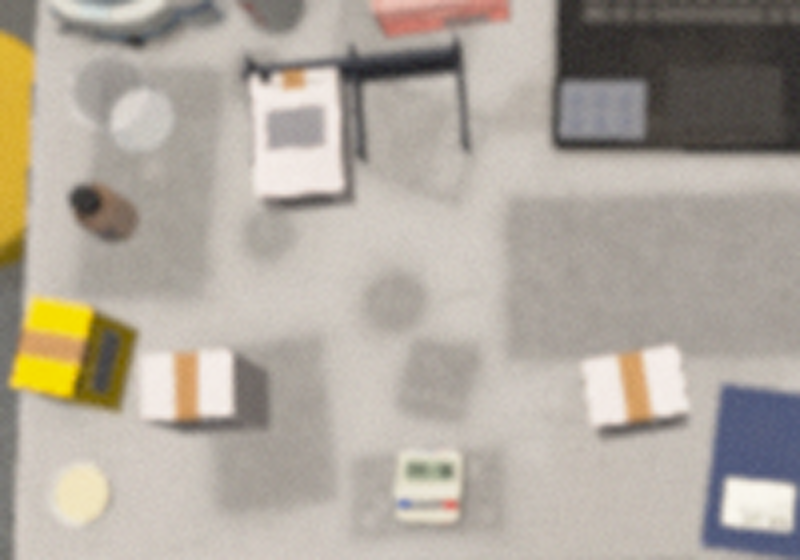

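View pics/c2.png

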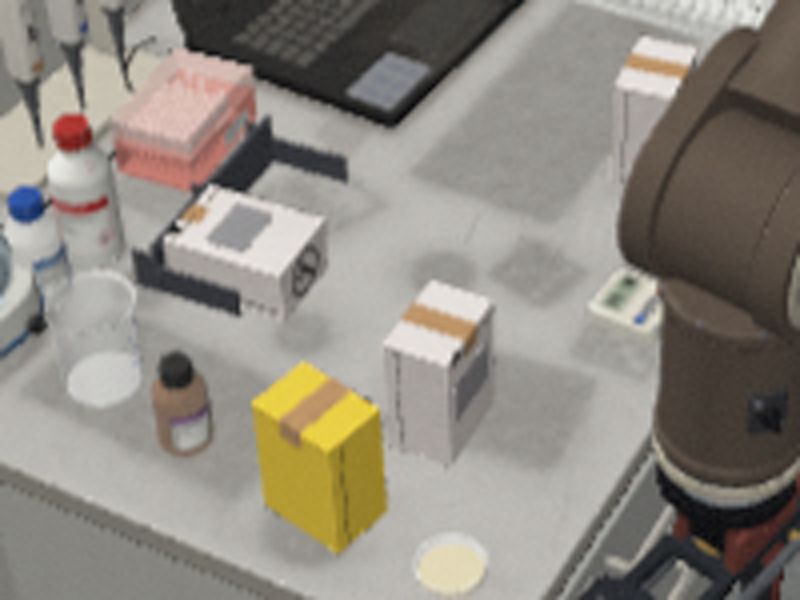

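Candidates in top-view pixels: white carton left (217,208), white carton right (329,209), sent carton (244,145, excluded), yellow look-alike (187,200, excluded). The two white ones match, and the crop confirms it. The empty lane lies between the dividers at crop x 360–465.

```bash
python3 - <<'E'
from h import *
np.set_printoptions(precision=4,suppress=True)
f=lambda p:np.array(p)/4+np.array([170,112])-0.375
im=cv2.imread("pics/top0.png")
def rect(p,z):
    P=cast("top",f(p),z)[:,:2];return P
for n,p,z in [("L",[(140,352),(233,350),(236,415),(143,419)],.116),("R",[(582,366),(682,347),(689,412),(597,427)],.116),
 ("sent",[(251,80),(340,67),(350,190),(257,198)],.056),
 ("div mid/right noses+roots",[(362,159),(469,152),(353,78),(462,72)],.03),("stop top front edge",[(250,78),(463,66)],.054),("stop back",[(247,60),(460,40)],.054),
 ("timer",[(398,452),(462,452),(460,522),(395,520)],.019),("yellow",[(30,298),(95,310),(78,398),(10,385)],.116),("book",[(722,386),(702,545)],.012),("petri",[(80,493)],.015)]:
    P=rect(p,z);print(n,P.mean(0),'\n',P)
# automatic: white mask in saturation/value
hsv=cv2.cvtColor(cv2.resize(im[112:252,170:370],None,fx=4,fy=4,interpolation=cv2.INTER_CUBIC),cv2.COLOR_BGR2HSV)
m=((hsv[...,2]>215)&(hsv[...,1]<40)|((hsv[...,0]<22)&(hsv[...,1]>70)&(hsv[...,2]>150))).astype(np.uint8)
m=cv2.morphologyEx(m,cv2.MORPH_OPEN,np.ones((9,9)))
for c in cv2.findContours(m,0,2)[0]:
    if 3000<cv2.contourArea(c)<14000:
        b=cv2.boxPoints(cv2.minAreaRect(c));print(b.mean(0)); P=rect(b,.116);print(P.mean(0),P-P.mean(0))
E
```

```text
L [0.4872 0.3304] 
 [[0.5158 0.3729]
 [0.5154 0.2919]
 [0.4596 0.2881]
 [0.4581 0.3685]]
R [ 0.4742 -0.0517] 
 [[ 0.4938 -0.0058]
 [ 0.5077 -0.0896]
 [ 0.453  -0.094 ]
 [ 0.4423 -0.0175]]
sent [0.7236 0.2531] 
 [[0.776  0.299 ]
 [0.7851 0.2163]
 [0.6688 0.2059]
 [0.6643 0.2912]]
div mid/right noses+roots [0.7454 0.1551] 
 [[0.7051 0.2009]
 [0.7081 0.1015]
 [0.7834 0.2101]
 [0.7851 0.1078]]
stop top front edge [0.7804 0.2019] 
 [[0.7787 0.3005]
 [0.7822 0.1032]]
stop back [0.8016 0.2048] 
 [[0.7961 0.3037]
 [0.8071 0.1059]]
timer [0.4032 0.1404] 
 [[0.4346 0.1683]
 [0.4334 0.1103]
 [0.3709 0.1122]
 [0.3738 0.1707]]
yellow [0.5217 0.4494] 
 [[0.5657 0.4718]
 [0.5535 0.4137]
 [0.4775 0.4258]
 [0.4902 0.4861]]
book [ 0.4176 -0.1129] 
 [[ 0.4882 -0.1238]
 [ 0.3471 -0.1021]]
petri [0.404 0.462] 
 [[0.404 0.462]]
[294.4698 132.7702]
[0.7056 0.2418] [[ 0.0547  0.0418]
 [ 0.054  -0.0368]
 [-0.0545 -0.0412]
 [-0.0543  0.0363]]
```

{"op": "step_arm", "data": {"targets": [[28,-27,0,0.03],[56,-54,0,0.06],[84,-81,0,0.09],[112,-108,0,0.12],[140,-135,0,0.15],[168,-162,0,0.18],[196,-189,0,0.21],[224,-216,0,0.24]], "grip": -0.09}}

```text
time: 0.77
ee_pos: [0.3655, 0.3913, 0.2225]
ee_rot: [[-1.0, -0.015, -0.0], [-0.015, 1.0, -0.0], [0.0, -0.0, -1.0]]
ft_force: [0.4, -0.1, -0.2]
grip_width: 0.0403
grip_force: 0.0
```

```bash
python3 - <<'E'
from h import *
np.set_printoptions(precision=4,suppress=True)
f=lambda p:np.array(p)/4+np.array([170,112])-0.375
print(cast("top",f([(118,220),(105,240),(137,222)]),0.0),cast("top",f([(87,197)]),.088))
s=env.get_state();print(s['time'],s['ee_pos'],s['ee_rot'][:,1],s['grip_width'],s['ft_force'])
E
```

```text
[[0.6627 0.4411 0.    ]
 [0.6436 0.4531 0.    ]
 [0.6601 0.4226 0.    ]] [[0.6618 0.4361 0.088 ]]
0.7667 [0.3655 0.3913 0.2225] [-0.0148  0.9999 -0.0002] 0.04025129300803352 [ 0.3786 -0.07   -0.1865]
```

{"op": "step_arm", "data": {"targets": [[15,-30,-15,0],[30,-61,-40,0],[45,-61,-70,0],[55,-61,-100,0],[60,-61,-127,0],[60,-61,-127,0]]}}

```text
time: 1.27
ee_pos: [0.4231, 0.3292, 0.0908]
ee_rot: [[-1.0, -0.012, -0.005], [-0.012, 1.0, -0.006], [0.006, -0.006, -1.0]]
ft_force: [-0.9, -1.2, 0.0]
grip_width: 0.0404
grip_force: 0.0
```

{"op": "step_arm", "data": {"targets": [[10,0,0,0],[18,0,0,0],[26,0,0,0],[34,0,0,0],[42,0,0,0],[50,0,0,0],[56,0,0,0],[60,0,0,0]]}}

```text
time: 1.93
ee_pos: [0.4857, 0.3319, 0.0959]
ee_rot: [[-1.0, -0.013, 0.001], [-0.013, 1.0, 0.0], [-0.001, 0.0, -1.0]]
ft_force: [-0.5, -0.5, -0.5]
grip_width: 0.0402
grip_force: 0.0
```

{"op": "step_arm", "data": {"targets": [[6,0,0,0],[12,0,0,0],[18,0,0,0],[22,0,0,0],[22,0,0,0],[12,0,10,0],[-20,0,40,0],[-50,0,80,0]]}}

```text
time: 2.6
ee_pos: [0.4379, 0.3308, 0.1663]
ee_rot: [[-1.0, -0.013, -0.004], [-0.013, 1.0, -0.003], [0.004, -0.003, -1.0]]
ft_force: [-0.7, 0.6, 0.3]
grip_width: 0.0399
grip_force: 0.0
```

```bash
python3 - <<'E'
from h import *
a=env.capture("top");cv2.imwrite("pics/top1.png",a);b=env.capture("scene");cv2.imwrite("pics/scene1.png",b)
g=lambda a,x,y:cv2.resize(a[y:y+140,x:x+190],None,fx=4,fy=2.1*2,interpolation=cv2.INTER_CUBIC)
A=cv2.resize(a[112:252,170:370],None,fx=4,fy=4,interpolation=cv2.INTER_CUBIC)[:,:]
B=cv2.resize(b[150:300,190:390],None,fx=2,fy=2,interpolation=cv2.INTER_CUBIC)
cv2.imwrite("pics/c3.png",np.hstack([cv2.resize(A[:, :480],None,fx=.8,fy=.8),cv2.resize(B,(400,448))[:, :400]]))
E
```

```text
(no output)
```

View pics/c3.png

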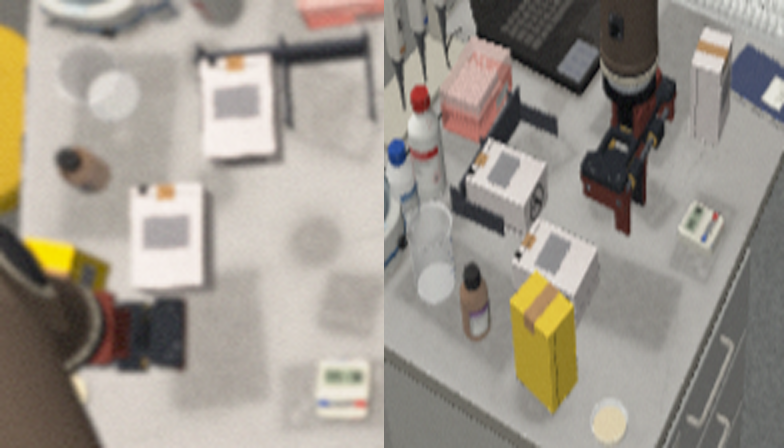

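The left carton is on its back. Next, the right one.

{"op": "step_arm", "data": {"targets": [[-5,-39,0,0.02],[-10,-78,0,0.04],[-15,-117,0,0.06],[-20,-156,0,0.08],[-26,-195,0,0.1],[-26,-234,0,0.13],[-26,-273,0,0.13],[-26,-312,0,0.13]]}}

```text
time: 3.37
ee_pos: [0.4139, 0.0185, 0.1677]
ee_rot: [[-0.99, -0.144, 0.001], [-0.144, 0.99, 0.001], [-0.001, 0.001, -1.0]]
ft_force: [1.0, -0.5, -0.8]
grip_width: 0.0403
grip_force: 0.0
```

{"op": "step_arm", "data": {"targets": [[0,-30,0,0],[0,-60,0,0],[0,-79,-20,0],[0,-79,-50,0],[0,-79,-80,0],[0,-79,-80,0]]}}

```text
time: 3.87
ee_pos: [0.4114, -0.0589, 0.0838]
ee_rot: [[-0.99, -0.142, -0.007], [-0.142, 0.99, -0.0], [0.007, 0.001, -1.0]]
ft_force: [-1.5, 0.2, -0.7]
grip_width: 0.0403
grip_force: 0.0
```

{"op": "step_arm", "data": {"targets": [[10,1,7,0],[20,3,7,0],[28,4,7,0],[36,5,7,0],[44,6,7,0],[52,7,7,0],[58,8,7,0],[64,9,7,0]]}}

```text
time: 4.53
ee_pos: [0.4796, -0.0498, 0.0943]
ee_rot: [[-0.99, -0.143, 0.0], [-0.143, 0.99, 0.0], [-0.0, -0.0, -1.0]]
ft_force: [-0.1, -0.0, -0.3]
grip_width: 0.0403
grip_force: 0.0
```

{"op": "step_arm", "data": {"targets": [[6,1,0,0],[12,2,0,0],[17,2,0,0],[17,2,0,0],[17,2,0,0],[8,1,10,0],[-20,-3,40,0],[-60,-10,80,0]]}}

```text
time: 5.2
ee_pos: [0.4282, -0.0582, 0.163]
ee_rot: [[-0.99, -0.143, -0.004], [-0.143, 0.99, -0.001], [0.004, -0.0, -1.0]]
ft_force: [1.7, -0.2, 1.2]
grip_width: 0.04
grip_force: 0.0
```

{"op": "step_arm", "data": {"targets": [[-20,0,25,0],[-40,0,50,0],[-60,0,70,0],[-60,0,70,0]]}}

```text
time: 5.53
ee_pos: [0.368, -0.0586, 0.2366]
ee_rot: [[-0.99, -0.142, 0.004], [-0.142, 0.99, 0.002], [-0.005, 0.001, -1.0]]
ft_force: [0.7, -0.2, -0.1]
grip_width: 0.0399
grip_force: 0.0
```

```bash
python3 - <<'E'
from h import *
s=env.get_state();print(s['time'],s['ee_pos'])
for n in("top","scene"):cv2.imwrite(f"pics/{n}2.png",env.capture(n))
w=env.capture("wrist");cv2.imwrite("pics/w2.png",w)
a=cv2.imread("pics/top2.png")[112:252,170:370];b=cv2.imread("pics/scene2.png")[140:290,190:390]
A=cv2.resize(a,None,fx=2,fy=2,interpolation=2);B=cv2.resize(b,None,fx=2,fy=2,interpolation=2);
W=cv2.resize(w,(480,300));C=np.zeros((600,800,3),np.uint8);C[:280,:400]=A;C[:300,400:]=B;C[300:,:480]=W
cv2.imwrite("pics/c4.png",C)
E
```

```text
5.5333 [ 0.36802718 -0.05859746  0.23658812]
```

View pics/c4.png

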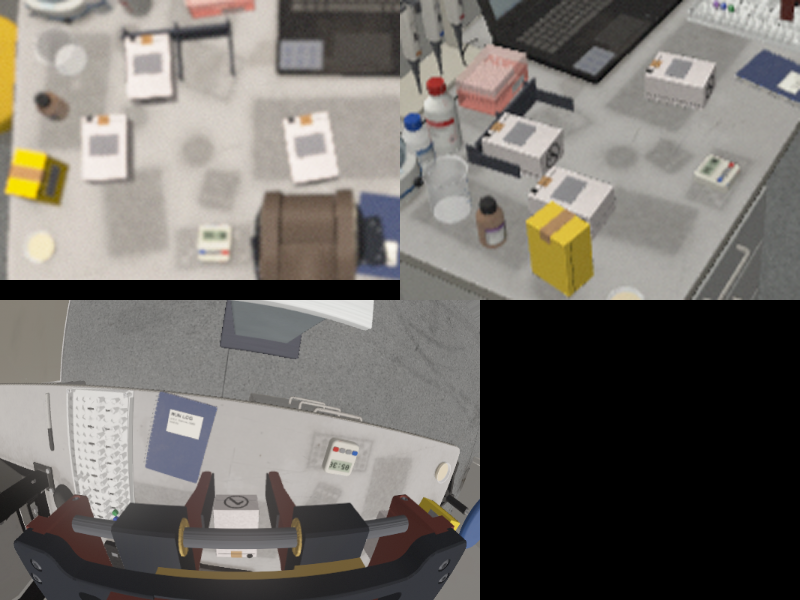

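```bash
python3 - <<'E'
from h import *
np.set_printoptions(precision=4,suppress=True)
w=cv2.imread("pics/w2.png");b=cv2.imread("pics/scene2.png");a=cv2.imread("pics/top2.png")
W=cv2.resize(w[235:355,260:380],(300,300),interpolation=2);B=cv2.resize(b[155:205,305:365],(360,300),interpolation=2)
L=cv2.resize(b[215:290,240:310],(280,300),interpolation=2)
A=cv2.resize(a[112:172,225:325],(500,300),interpolation=2); A2=cv2.resize(a[155:215,300:360],(300,300),interpolation=2)
C=np.zeros((600,800,3),np.uint8);C[:300,:300]=W;C[:300,300:660]=B;C[300:,:500]=A;C[300:,500:]=A2
C[:150,660:800]=cv2.resize(L,(140,150))
cv2.imwrite("pics/c5.png",C)
E
```

```text
(no output)
```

View pics/c5.png

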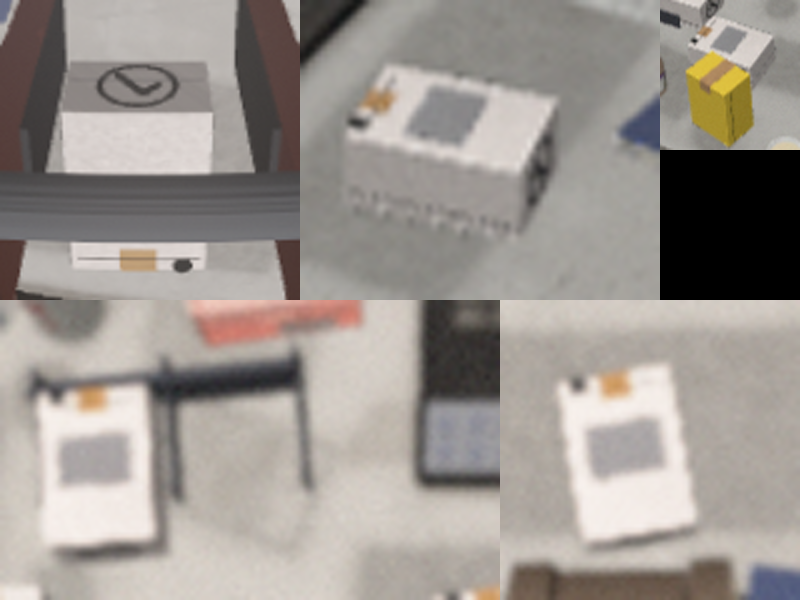

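The stamp shows on the right carton's base (wrist crop at about (138,85)), so carton R goes into the rack.

```bash
python3 - <<'E'
from h import *
np.set_printoptions(precision=4,suppress=True)
a=cv2.imread("pics/top2.png").astype(float)
f=lambda p,x,y:np.array(p,float)/5+np.array([x,y])-0.4
P=cast("top",f([(57,82),(168,65),(196,227),(85,246)],300,155),.056);print("R",P.mean(0),P)
u=(P[0]+P[1]-P[2]-P[3])[:2];v=(P[0]+P[3]-P[1]-P[2])[:2];print(np.arctan2(u[1],u[0]),np.arctan2(-v[0],v[1]),np.linalg.norm(u)/2,np.linalg.norm(v)/2)
g=a.mean(2);up=8
G=cv2.resize(g[120:165,225:295],None,fx=up,fy=up,interpolation=2)
# stop: centroid and lower edge by half level per column between lane dividers
lo=[]
for c in np.arange(262,283,1.):
    col=G[:,int((c-225+.5)*up)];k=int(np.argmin(col[:20*up]));th=(col[k]+150)/2
    j=k
    while col[j]<th:j+=1
    i=k
    while col[i]<th:i-=1
    lo.append((c,(j+.5)/up-.5+120,(i+.5)/up-.5+120))
lo=np.array(lo)
for k,z,n in((1,.054,"front"),(2,.054,"back")):
    Q=cast("top",lo[:,[0,k]],z);p=np.polyfit(Q[:,1],Q[:,0],1);print(n,"x at y=.15:",np.polyval(p,.15),"yaw",-p[0],"res",(Q[:,0]-np.polyval(p,Q[:,1])).std())
for c0 in(259,285):
    pts=[]
    for r in np.arange(134,149,1.):
        row=G[int((r-120+.5)*up)];s=slice((c0-4-225)*up,(c0+5-225)*up);seg=row[s];wt=np.clip(np.percentile(seg,60)-seg,0,None)**2
        pts.append(((np.arange(len(seg))*wt).sum()/wt.sum()/up+c0-4,r))
    Q=cast("top",pts,.03);p=np.polyfit(Q[:,0],Q[:,1],1);print("div y at x=.70,.78",np.polyval(p,[.70,.78]),"yaw",p[0],(Q[:,1]-np.polyval(p,Q[:,0])).std())
E
```

```text
R [ 0.5648 -0.0367  0.056 ] [[ 0.6187  0.0115  0.056 ]
 [ 0.6285 -0.0675  0.056 ]
 [ 0.5118 -0.0844  0.056 ]
 [ 0.5004 -0.0066  0.056 ]]
0.14801277513019911 0.1342390293391458 0.1187836397310262 0.07918037062441312
front x at y=.15: 0.7753968541174433 yaw 0.08301790899875756 res 0.000281867451576699
back x at y=.15: 0.7963178424973899 yaw 0.07245993434876284 res 0.0003905263973441656
div y at x=.70,.78 [0.2013 0.2066] yaw 0.06566517737144541 0.000621878641180643
div y at x=.70,.78 [0.1021 0.1077] yaw 0.07022670943446985 0.00016629590893051476
```

```bash
python3 - <<'E'
from h import *
s=env.get_state();print(s['qpos'],s['time'])
E
```

```text
[-0.32146366 -0.06502657  0.33532221  2.14920251  0.02397587  1.05287495
  1.71554598] 5.6833
```

{"op": "step_arm", "data": {"targets": [[25,-8,0,-0.12],[50,-15,0,-0.24],[75,-23,0,-0.36],[100,-30,0,-0.48],[125,-38,0,-0.6],[150,-45,0,-0.72],[175,-52,0,-0.84],[200,-60,0,-0.96]], "grip": 0.36}}

```text
time: 6.35
ee_pos: [0.571, -0.1184, 0.2309]
ee_rot: [[-0.681, 0.733, -0.003], [0.733, 0.681, -0.001], [0.001, -0.003, -1.0]]
ft_force: [0.9, 0.5, 0.4]
grip_width: 0.0597
grip_force: 0.0
```

{"op": "step_arm", "data": {"targets": [[0,0,0,-0.12],[0,0,0,-0.24],[0,0,0,-0.36],[0,0,0,-0.48],[0,0,0,-0.6],[0,0,0,-0.68],[0,0,-30,-0.68],[0,0,-60,-0.68]]}}

```text
time: 7.02
ee_pos: [0.5709, -0.1185, 0.1719]
ee_rot: [[-0.074, 0.997, 0.001], [0.997, 0.074, -0.002], [-0.002, 0.001, -1.0]]
ft_force: [0.0, 0.7, -0.8]
grip_width: 0.06
grip_force: 0.0
```

{"op": "step_arm", "data": {"targets": [[-2,0,-35,0],[-2,0,-70,0],[-2,0,-105,0],[-2,0,-130,0],[-2,0,-145,0],[-2,0,-147,0],[-2,0,-147,0]]}}

```text
time: 7.6
ee_pos: [0.5664, -0.1185, 0.024]
ee_rot: [[-0.074, 0.997, -0.005], [0.997, 0.074, -0.001], [-0.001, -0.005, -1.0]]
ft_force: [1.0, 0.5, 0.6]
grip_width: 0.0594
grip_force: 0.0
```

{"op": "step_arm", "data": {"targets": [[0,10,0,0],[0,20,0,0],[0,27,0,0],[0,34,0,0],[-1,41,0,0],[-1,48,0,0],[-2,55,0,0],[-3,62,0,0]]}}

```text
time: 8.27
ee_pos: [0.565, -0.0556, 0.0269]
ee_rot: [[-0.074, 0.997, 0.001], [0.997, 0.074, -0.0], [-0.0, 0.001, -1.0]]
ft_force: [0.4, -2.7, 1.8]
grip_width: 0.0596
grip_force: 1.0
```

{"op": "step_arm", "data": {"targets": [[-1,8,0,0],[-1,16,0,0],[-2,24,0,0],[-2,32,0,0],[-3,40,0,0],[-3,48,0,0],[-4,56,0,0],[-4,64,0,0]]}}

```text
time: 8.93
ee_pos: [0.5604, 0.0088, 0.0264]
ee_rot: [[-0.074, 0.997, -0.0], [0.997, 0.074, 0.0], [0.0, -0.0, -1.0]]
ft_force: [-0.3, -1.0, 0.7]
grip_width: 0.0598
grip_force: 0.7
```

{"op": "step_arm", "data": {"targets": [[-1,8,0,0],[-1,16,0,0],[-2,24,0,0],[-2,32,0,0],[-3,40,0,0],[-3,48,0,0],[-4,56,0,0],[-4,64,0,0]]}}

```text
time: 9.6
ee_pos: [0.5564, 0.0727, 0.0265]
ee_rot: [[-0.074, 0.997, -0.0], [0.997, 0.074, -0.0], [0.0, -0.0, -1.0]]
ft_force: [-0.2, -1.5, -0.9]
grip_width: 0.0599
grip_force: 0.4
```

```bash
cat >> h.py <<'E'
def carton(name="m"):
    "largest bright white blob right of the sent carton, top at 56 mm -> centre, yaw"
    a=env.capture("top");cv2.imwrite(f"pics/{name}.png",a)
    A=cv2.resize(a[112:222,235:345],None,fx=7,fy=7,interpolation=2)
    cv2.imwrite(f"pics/{name}c.png",A)
    return a
E
python3 - <<'E'
from h import *
carton("m3");print(env.get_state()['time'],env.get_state()['ft_force'])
E
```

```text
9.65 [0.0563087  0.93903735 0.00507963]
```

View pics/m3c.png

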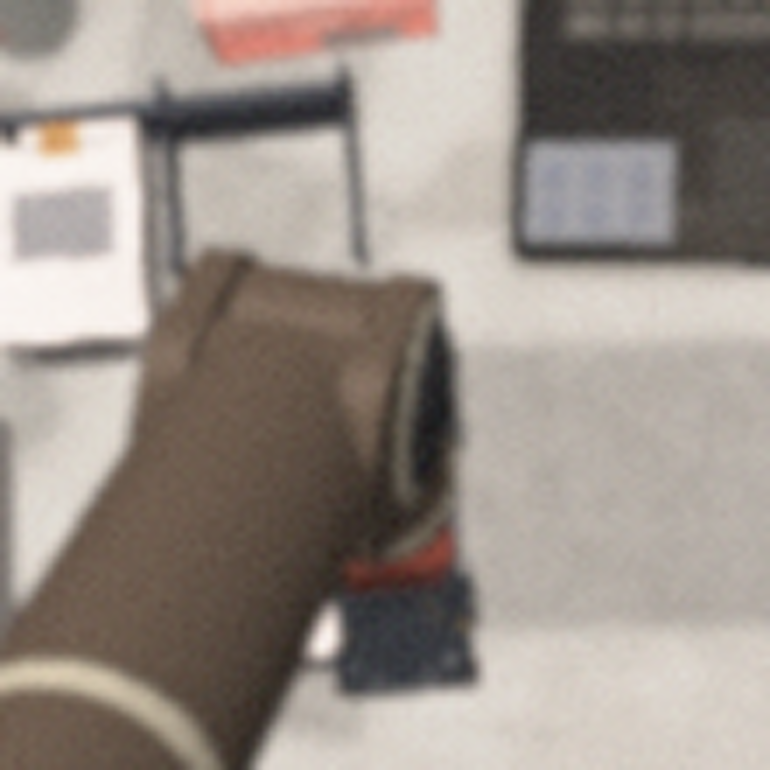

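{"op": "step_arm", "data": {"targets": [[-1,7,0,0],[-1,13,0,0],[-1,13,0,0],[0,0,0,0],[0,-20,0,0],[0,-20,40,0],[0,-20,80,0],[0,-20,120,0]]}}

```text
time: 10.32
ee_pos: [0.556, 0.0493, 0.1475]
ee_rot: [[-0.071, 0.997, -0.002], [0.997, 0.071, -0.001], [-0.001, -0.002, -1.0]]
ft_force: [1.1, -0.1, 0.1]
grip_width: 0.0597
grip_force: 0.0
```

{"op": "step_arm", "data": {"targets": [[-20,0,25,0.12],[-45,0,45,0.24],[-70,0,60,0.36],[-95,5,60,0.48],[-120,15,60,0.6],[-145,25,60,0.72],[-165,35,60,0.84],[-185,45,60,0.96]]}}

```text
time: 10.98
ee_pos: [0.3706, 0.096, 0.2067]
ee_rot: [[-0.862, 0.508, 0.0], [0.508, 0.862, 0.001], [-0.0, 0.001, -1.0]]
ft_force: [0.3, 1.2, 0.5]
grip_width: 0.0595
grip_force: 0.0
```

{"op": "step_arm", "data": {"targets": [[0,8,0,0.12],[0,15,0,0.24],[0,20,0,0.36],[0,25,0,0.48],[0,30,0,0.6],[0,30,0,0.61],[0,30,0,0.61]], "grip": -0.09}}

```text
time: 11.57
ee_pos: [0.3718, 0.126, 0.2065]
ee_rot: [[-0.998, -0.069, 0.0], [-0.069, 0.998, 0.0], [-0.0, 0.0, -1.0]]
ft_force: [-0.2, -0.1, 0.2]
grip_width: 0.0398
grip_force: 0.0
```

```bash
python3 - <<'E'
from h import *
np.set_printoptions(precision=4,suppress=True)
a=carton("m4");print(env.get_state()['qpos'])
f=4;A=cv2.resize(a,None,fx=f,fy=f,interpolation=2);h=cv2.cvtColor(A,cv2.COLOR_BGR2HSV)
for th in(205,215,225):
    m=(((h[...,2]>th)&(h[...,1]<40))).astype(np.uint8);m=cv2.morphologyEx(m,cv2.MORPH_CLOSE,np.ones((25,25)));m=cv2.morphologyEx(m,cv2.MORPH_OPEN,np.ones((25,25)))
    for c in cv2.findContours(m[:230*f],0,2)[0]:
        if 8000<cv2.contourArea(c)<25000:
            b=(cv2.boxPoints(cv2.minAreaRect(c))+.5)/f-.5
            if b[:,0].mean()<190 or b[:,0].mean()>340 or b[:,1].mean()<110:continue
            P=cast("top",b,.056)[:,:2];e=P-np.roll(P,1,0);l=np.linalg.norm(e,axis=1);k=e[l.argmax()];k=k*np.sign(k[0]);print(th,b.mean(0),P.mean(0),l[:2],np.arctan2(k[1],k[0]))
E
```

```text
[-0.8676  0.0041  0.4254  2.1577 -0.0021  0.9802  1.198 ]
215 [268.7116 175.071 ] [0.6089 0.1637] [0.0892 0.1631] 1.5669407958967794
```

View pics/m4c.png

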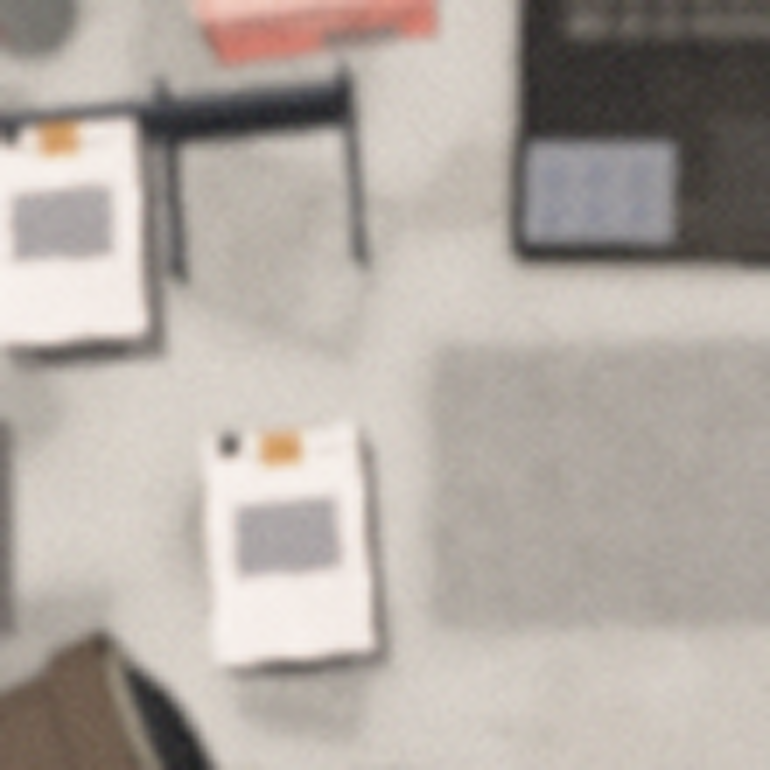

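The carton lies before the lane at crop corners (205,432), (360,428), (375,655), (218,665). I'll measure its offset from the lane axis.

```bash
cat >> h.py <<'E'
def quad(p):
    P=cast("top",(np.array(p,float)+.5)/7-.5+np.array([235,112]),.056)[:,:2]
    u=(P[0]+P[1]-P[2]-P[3]);v=(P[0]+P[3]-P[1]-P[2]);c=P.mean(0)
    print("centre",c,"yaw",np.arctan2(u[1],u[0]),np.arctan2(-v[0],v[1]),"len",np.hypot(*u)/2,"wid",np.hypot(*v)/2,"lane off y",c[1]-(.1517+.07*(c[0]-.70)))
E
python3 - <<'E'
from h import *
np.set_printoptions(precision=4,suppress=True)
quad([(203,432),(360,425),(377,655),(218,667)])
quad([(-8,125),(138,117),(150,335),(8,345)])
a=cv2.imread("pics/m4c.png");h=cv2.cvtColor(cv2.GaussianBlur(a,(0,0),3),cv2.COLOR_BGR2HSV)
# edges of white along rows/cols at half level
b=cv2.GaussianBlur(a[...,0],(0,0),3).astype(float)
g=np.gradient(b,axis=1);gy=np.gradient(b,axis=0)
L=[(190+np.argmax(g[r,190:240]),r) for r in range(480,640,8)];R=[(345+np.argmin(g[r,345:395]),r) for r in range(480,640,8)]
B=[(c,640+np.argmin(gy[640:690,c])) for c in range(240,360,8)]
for n,l,k in(("L",L,1),("R",R,1),("B",B,0)):
    P=cast("top",(np.array(l,float)+.5)/7-.5+np.array([235,112]),.056)
    p=np.polyfit(P[:,1-k],P[:,k],1) ;print(n,P.mean(0),p[0])
E
```

```text
centre [0.5562 0.1374] yaw 0.06966404504084055 0.031637126835933074 len 0.12042716014229363 wid 0.08091433720324669 lane off y -0.004263753603474668
centre [0.7257 0.2518] yaw 0.07708607990810201 0.02625591655658698 len 0.11877962729984505 wid 0.07602822771896968 lane off y 0.09831723887834315
L [0.5513 0.1794 0.056 ] 0.05800597330207956
R [0.549  0.0982 0.056 ] 0.06274773398157184
B [0.4982 0.1339 0.056 ] -0.08113108115977614
```

{"op": "step_arm", "data": {"targets": [[30,2,0,0],[60,3,0,0],[85,5,-10,0],[92,5,-40,0],[92,5,-75,0],[92,5,-110,0],[92,5,-145,0],[92,5,-165,0]]}}

```text
time: 12.28
ee_pos: [0.4622, 0.1304, 0.0384]
ee_rot: [[-0.998, -0.069, -0.003], [-0.069, 0.998, -0.002], [0.003, -0.002, -1.0]]
ft_force: [0.5, -0.1, -0.4]
grip_width: 0.0399
grip_force: 0.0
```

{"op": "step_arm", "data": {"targets": [[0,0,-15,0],[0,0,-15,0],[8,1,-15,0],[16,1,-15,0],[22,2,-15,0],[28,2,-15,0],[34,3,-15,0],[40,4,-15,0]]}}

```text
time: 12.95
ee_pos: [0.5043, 0.136, 0.0271]
ee_rot: [[-0.997, -0.073, 0.0], [-0.073, 0.997, 0.0], [-0.0, 0.0, -1.0]]
ft_force: [-2.4, -0.2, 1.5]
grip_width: 0.0402
grip_force: 1.0
```

{"op": "step_arm", "data": {"targets": [[7,1,0,0],[14,1,0,0],[21,2,0,0],[28,3,0,0],[35,3,0,0],[42,4,0,0],[49,4,0,0],[56,5,0,0]]}}

```text
time: 13.62
ee_pos: [0.5604, 0.1407, 0.0265]
ee_rot: [[-0.997, -0.073, 0.0], [-0.073, 0.997, -0.0], [-0.0, -0.0, -1.0]]
ft_force: [-0.7, 1.0, 0.9]
grip_width: 0.0403
grip_force: 0.8
```

```bash
python3 - <<'E'
from h import *
carton("m5")
np.set_printoptions(precision=4,suppress=True)
a=cv2.imread("pics/m5c.png");b=cv2.GaussianBlur(a[...,0],(0,0),3).astype(float);g=np.gradient(b,axis=1)
for r in range(200,500,25):
    s=g[r,150:420];i,j=150+s.argmax(),150+s.argmin()
    P=cast("top",(np.array([(i,r),(j,r)],float)+.5)/7-.5+np.array([235,112]),.056);print(r,i,j,P[0,0],P[:,1],s.max().round(1),s.min().round(1))
E
```

```text
200 181 347 0.73955816808539 [0.1945 0.1075] 6.0 -4.5
225 182 349 0.7260656123968378 [0.1938 0.1065] 5.0 -4.5
250 367 350 0.70907781443318 [0.0972 0.106 ] 5.0 -4.5
275 250 356 0.6979615314166419 [0.1581 0.1029] 4.5 -1.5
300 290 342 0.6839034425563975 [0.1372 0.1102] 6.0 -4.0
325 273 347 0.6709464344580538 [0.146  0.1077] 7.0 -6.0
350 273 348 0.6577170146330359 [0.146  0.1072] 10.5 -7.0
375 277 350 0.6444592276623482 [0.1439 0.1062] 7.0 -7.5
400 277 352 0.6313125486511808 [0.1438 0.1052] 5.5 -6.0
425 316 355 0.6175635826876724 [0.1237 0.1036] 7.0 -6.5
450 235 251 0.6058174727527871 [0.1654 0.1572] 2.5 -2.0
475 352 371 0.590935934729292 [0.1052 0.0955] 4.0 -4.0
```

The carton is centred on the lane (right clearance about 6.6 mm), so I'll push straight along it.

{"op": "step_arm", "data": {"targets": [[6,0,0,0],[12,1,0,0],[18,1,0,0],[24,2,0,0],[30,2,0,0],[36,3,0,0],[42,3,0,0],[48,3,0,0]]}}

```text
time: 14.33
ee_pos: [0.6083, 0.144, 0.0265]
ee_rot: [[-0.997, -0.073, 0.0], [-0.073, 0.997, 0.0], [-0.0, 0.0, -1.0]]
ft_force: [-0.6, -0.1, -0.6]
grip_width: 0.0398
grip_force: 0.4
```

{"op": "step_arm", "data": {"targets": [[5,0,0,0],[10,1,0,0],[15,1,0,0],[20,1,0,0],[25,2,0,0],[30,2,0,0],[35,2,0,0],[38,3,0,0]]}}

```text
time: 15.0
ee_pos: [0.6464, 0.1466, 0.0266]
ee_rot: [[-0.997, -0.073, 0.0], [-0.073, 0.997, -0.0], [-0.0, -0.0, -1.0]]
ft_force: [-2.1, -0.3, 1.3]
grip_width: 0.0402
grip_force: 0.9
```

{"op": "step_arm", "data": {"targets": [[2,0,0,0],[4,0,0,0],[6,0,0,0],[6,0,0,0]]}}

```text
time: 15.33
ee_pos: [0.6521, 0.1469, 0.0266]
ee_rot: [[-0.997, -0.073, 0.001], [-0.073, 0.997, 0.0], [-0.001, 0.0, -1.0]]
ft_force: [-0.3, -0.5, -0.7]
grip_width: 0.04
grip_force: 0.0
```

{"op": "step_arm", "data": {"targets": [[2,0,0,0],[4,0,0,0],[6,0,0,0]]}}

```text
time: 15.58
ee_pos: [0.6578, 0.1469, 0.0266]
ee_rot: [[-0.997, -0.073, -0.0], [-0.073, 0.997, 0.0], [0.0, 0.0, -1.0]]
ft_force: [-1.7, -0.2, 0.3]
grip_width: 0.0397
grip_force: 0.7
```

{"op": "step_arm", "data": {"targets": [[1,0,0,0],[3,0,0,0]]}}

```text
time: 15.75
ee_pos: [0.6606, 0.1469, 0.0265]
ee_rot: [[-0.997, -0.073, -0.0], [-0.073, 0.997, 0.0], [0.0, 0.0, -1.0]]
ft_force: [-0.7, 0.2, 0.5]
grip_width: 0.0398
grip_force: 0.7
```

{"op": "step_arm", "data": {"targets": [[1,0,0,0],[2,0,0,0]]}}

```text
time: 15.92
ee_pos: [0.6627, 0.147, 0.0265]
ee_rot: [[-0.997, -0.073, -0.0], [-0.073, 0.997, 0.0], [0.0, 0.0, -1.0]]
ft_force: [-1.6, -1.2, 1.6]
grip_width: 0.0403
grip_force: 1.1
```

{"op": "step_arm", "data": {"targets": [[1,0,0,0],[2,0,0,0]]}}

```text
time: 16.08
ee_pos: [0.6644, 0.1471, 0.0265]
ee_rot: [[-0.997, -0.073, -0.001], [-0.073, 0.997, 0.0], [0.001, 0.0, -1.0]]
ft_force: [-8.2, 0.4, 4.8]
grip_width: 0.0401
grip_force: 3.7
```

{"op": "step_arm", "data": {"targets": [[1,0,0,0],[2,0,0,0]]}}

```text
time: 16.25
ee_pos: [0.6644, 0.1471, 0.0265]
ee_rot: [[-0.997, -0.073, -0.005], [-0.073, 0.997, 0.0], [0.005, 0.001, -1.0]]
ft_force: [-12.5, 0.2, 10.3]
grip_width: 0.04
grip_force: 6.5
```

The pusher hit the stop at x = 0.664, as expected. I'll back off and verify.

{"op": "step_arm", "data": {"targets": [[-4,0,0,0],[-15,-1,0,0],[-40,-3,0,0],[-75,-5,20,0],[-110,-8,60,0],[-150,-10,100,0],[-190,-12,140,0],[-230,-14,170,0]]}}

```text
time: 16.92
ee_pos: [0.474, 0.1345, 0.1657]
ee_rot: [[-0.997, -0.073, 0.002], [-0.073, 0.997, 0.001], [-0.002, 0.0, -1.0]]
ft_force: [0.6, 0.9, 1.7]
grip_width: 0.0399
grip_force: 0.0
```

{"op": "step_arm", "data": {"targets": [[-35,0,0,0],[-60,0,0,0],[-60,0,0,0]]}}

```text
time: 17.17
ee_pos: [0.4104, 0.1347, 0.1647]
ee_rot: [[-0.997, -0.074, -0.001], [-0.074, 0.997, 0.002], [0.001, 0.002, -1.0]]
ft_force: [-0.5, 0.7, -0.1]
grip_width: 0.0401
grip_force: 0.0
```

```bash
python3 - <<'E'
from h import *
a=carton("m6");b=env.capture("scene");s=env.get_state();print(s['time'],s['ee_pos'])
C=np.zeros((560,800,3),np.uint8);C[:560,:480]=cv2.resize(a[112:217,210:300],(480,560),interpolation=2)
C[:300,480:]=cv2.resize(b[175:295,215:343],(320,300),interpolation=2);C[300:,480:]=cv2.resize(a[110:255,170:350],(320,260),interpolation=2)
cv2.imwrite("pics/c7.png",C)
E
```

```text
17.2667 [0.41461774 0.1352711  0.16502585]
```

View pics/c7.png

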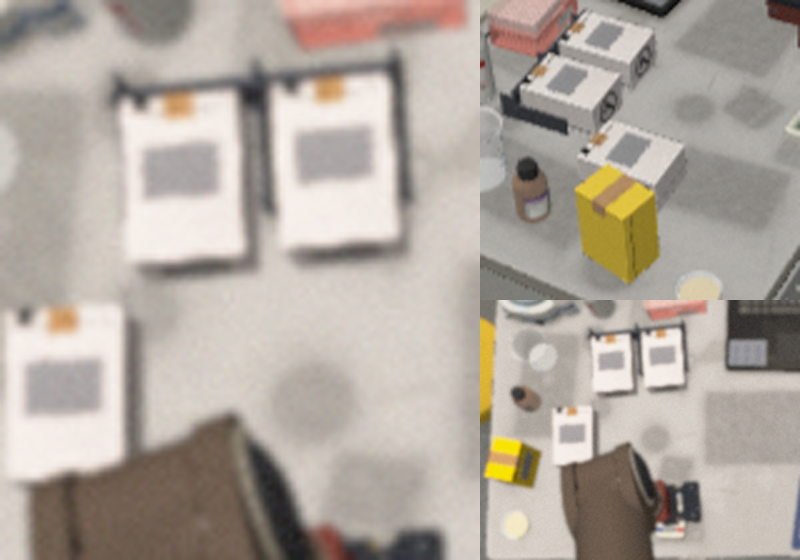

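The stamped carton lies home beside the sent one at about (335,160), square and with its stamp visible in the scene view. The other carton and the loose things look undisturbed, and the gripper is clear.

```bash
python3 -c "
from workcell import env
print(env.sign_off())"
```

```text
the job is handed in; nothing more can be done
None
```

I tipped both cartons onto their backs, pushed the stamped one (the right-hand carton) into the empty lane until it met the stop, left the other where it fell, and handed the job in after about 17 s.

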